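Select the blue bottle and set the dose on the dispensing console

ROBOT

A 6-joint arm with a two-finger parallel gripper is mounted at the origin on the work surface. World frame = base frame: x ahead of the robot, y to its left, z up, the work surface at z = 0. Lengths are in m, angles in rad, forces in N, time in s.
With the tool pointing down it reaches from about 0.35 to 0.775 m from the base axis. Payload 5.5 kg.
Tool frame: the origin (TCP) lies at the very end of the fingers, on their centre line; the grasp point (between the pads) lies 19 mm behind it (env.grip_depth is the distance from the TCP to the grasp point, in m); z points along the fingers, y is the direction in which the jaws open and shut (so a half turn about z gives the same grasp; the last joint's range is limited). The gripper opens to 85 mm and grips with 20 to 120 N. Pads are 22 mm wide; open, the fingers measure 114 mm over their backs; the gripper's body (76 mm by 85 mm) begins 54 mm behind the grasp point. The pads swing forward as they close: fully open they stand 13 mm farther back than shut.
Start: joints at [-1.311, 0.313, 0.046, 1.304, 0, 1.431], TCP at [0.224, -0.53, 0.231] pointing down, gripper open.
Joint ranges: [-2.76, 2.76], [-0.86, 1.69], [-1.03, 1.26], [-2.2, 2.34], [-1.47, 1.5], [-3.14, 3.14]. Speed limits (rad/s): [2.57, 2.57, 3.14, 3.14, 3.14, 3.14].

INTERFACE

Orientations are given as a unit quaternion [w, x, y, z].
In Python, from workcell import env gives the robot as it stands.
- The arm moves only by the tool step_arm, never from a script. Its argument "series" is a list of rows, each a list of 3 entries, a list of its own where there are three numbers: the shift along the world's x, y, z in cm, then the turn about the world's z in rad, then the closure in counts, from 0 (fully open) to 255 (shut). A call has 1 to 5 rows; each row is the pose to reach, as a shift and turn from the pose measured when the call began; what a row does not reach only later rows make up. A row lasts 1/8 s, in which the tool goes at most 62.5 mm and 10.7 degrees, less where a joint would pass 70% of its speed; a pose out of reach is approached as far as the arm can. A call with a gripper value outside its range is refused whole. The fingers move at their own pace and stop on an object; "newtons" is the grip in N (left out, the last holds). Time passes only in rows, so rows that repeat a pose let the fingers close. It gives the time, the measured TCP pose, the force and the opening at its end, in the units of the state.
- env.get_state(): the state, without advancing time (a new reading comes with each control period).
- env.read_camera(name): name is "side" or "top"; returns a dict with "frame" (384x512x3 uint8, red, green, blue), "vertical_fov" (degrees; the focal length in pixels is half the picture's height over the tangent of half this angle, whatever the lens; pixels are square), "cx", "cy" (the principal point, pixels), "camera_from_world" (4x4, takes a point from world to camera coordinates). Camera axes: x right, y down, z forward; pixel columns grow to the right and rows downward; lengths in m; the calibration is good to about 2 mm. A picture is of the moment at which its call begins. There is no depth.
- env.hand_in(): hands the job in, once; it reports no verdict.
The state is a dict: "clock": time; "joint_pos": joint angles; "qvel": joint speeds; "tau": joint torques, N m; "tcp_pos": TCP position; "orientation": TCP orientation; "wrist_force": force on the tool from outside, world axes, zero at the start; "ft_torque": the same for the moment, N m; "finger_gap": finger opening in m.
Only numpy, scipy, OpenCV 4.12 (cv2) and the standard library are available. Lean on these libraries where they do the work, as an engineer would, in place of code of your own. Each camera call takes 0.05 s, during which the arm holds its last target.

TASK

Put the dispensing console onto the blue-capped bottle: pull the sprung selector knob out, turn its pointer to the notch whose painted line leads to the bay where the blue-capped bottle stands, and let it drop fully home there. Then roll the dose thumbwheel up by its ridges, away from you, until the orange ridge stands level with the white index marks. Leave the bottles in their bays and the other things on the bench where they are.

Things in the scene. Friction and masses are not known exactly. Their poses are not given: they have to be found in the camera images.
- console: White wedge-shaped dispensing console, fixed, 440 mm wide (y), x from -120 (low front edge, nearest the robot) to +210 mm; grey bottle tray with four bays along its back (floor 10 mm up, fences 30 mm high). Panel 41 mm above the table at the front edge, 168 mm at its rear edge (x +100). Origin on the table in mid-width; y left seen from the robot, z up.
- panel: The console's sloping control panel, a plane leaning 30 degrees from level, facing the robot and up. Origin on its surface, 110 mm above the console's origin; x up the slope (away from the robot), y left, z square out of the panel. In this frame (mm) the knob's axis is at x 0, y +50 along z; the wheel's axis at x -20, y -140, z -20 along y.
- knob_grip (a point): Point on the selector knob's axis at which to grip it, 43 mm out of the panel when home (moves with the knob). z: the axis, out of the panel; x: where its orange pointer points. Dark bar grip 80 mm long (x), 22 mm thick (y), top 61 mm and underside 16 mm out of the panel when home, on a round hub of 52 mm.
- notch_ring (a point): Centre of the aluminium notch ring on the panel, on the knob's axis, at the panel's surface (axes as the panel's). Ring radii 32 to 49 mm, 13 mm high, five notches on its upper side. An orange 10 mm thick radial pin under the knob's pointer end (out to radius 59 mm) sits in one of them. A painted line leads from each notch but the middle one to its bay.
- knob_pull (a joint): How far the knob is pulled straight out of the panel, m: 0 home in a notch, 0.022 stop. Spring return, 5 N when home to 9.4 N at the stop. The pin clears the ring from 0.0125; between notches it rests on the ring at about 0.012 (not home). The knob is locked against turning while home: do not force it.
- knob_turn (a joint): Angle of the knob's pointer, rad, positive to the left (counter-clockwise looking at the panel), 0 = straight up the slope (closed; it starts here). Notches at +1.24 (bay 1, far left), +0.62 (bay 2), 0, -0.62 (bay 3), -1.24 (bay 4, far right); stops at +-1.36. Bevelled notches draw the pin in from about 0.08 rad off.
- wheel_mark (a point): Point in the panel's surface between the two white index marks beside the dose wheel (axes as the panel's), 20 mm above the wheel's axis. The wheel, right of the knob: drum radius 40 mm, 40 mm wide, eight ridges 6 mm thick, 45 degrees apart, reaching 50 mm from the axis: at the crown ridges stand 30 mm and the drum 20 mm out of the panel.
- dose_wheel (a joint): Angle, rad, of the dose wheel's one orange ridge (the others are light grey) past the line through the axis and the white marks, square to the panel: 0 = at the marks, negative = nearer the robot (starts at -1.15 to -0.75); grows as the wheel's top is pushed up the slope; stops at +-1.5. Stays where it is left (friction about 0.05 N m), turns either way.
- bay1 (a point): Centre of the floor of tray bay 1, counted from the left seen from the robot; served by the notch at +1.24 rad.
- bay2 (a point): Centre of the floor of tray bay 2, counted from the left seen from the robot; served by the notch at +0.62 rad.
- bay3 (a point): Centre of the floor of tray bay 3, counted from the left seen from the robot; served by the notch at -0.62 rad.
- bay4 (a point): Centre of the floor of tray bay 4, counted from the left seen from the robot; served by the notch at -1.24 rad.
- bottle_blue: White reagent bottle with blue cap and blue band, 72 mm across, 150 mm tall, about 0.4 kg, standing loose in one of the four bays (which one varies); origin at the centre of its base.
- bottle_red: White reagent bottle with red cap and red band, 72 mm across, 150 mm tall, about 0.4 kg, standing loose in one of the four bays (which one varies); origin at the centre of its base.
- bottle_green: White reagent bottle with green cap and green band, 72 mm across, 150 mm tall, about 0.4 kg, standing loose in one of the four bays (which one varies); origin at the centre of its base.
- bottle_yellow: White reagent bottle with yellow cap and yellow band, 72 mm across, 150 mm tall, about 0.4 kg, standing loose in one of the four bays (which one varies); origin at the centre of its base.
- dish_stack: Bystander: three stacked round dishes, 90 mm across, 51 mm high, loose on the table to the right of the console; origin under its centre.
- pipette: Bystander: teal hand pipette, 260 mm long, lying loose to the left of the console along its own x (-140 to +122 mm from its origin), 30 mm wide, 26 mm high; origin on its underside.
- flask: Bystander: conical glass flask, 84 mm across, 120 mm tall, loose; origin under its centre.
- tube_rack: Bystander: yellow and white tube rack, 90 x 210 mm, 134 mm high with its tubes, loose; origin under its centre.
- tip_box: Bystander: blue box with pale lid, 87 x 122 mm, 64 mm high, loose; origin under its centre.

How it is judged:
On the way, in this order (a step that is already met when the one before it is completed fails the run):
1. the selector knob is pulled out clear of the notches (value of joint knob_pull above 0.0115 m), for 0.1 s.
2. the knob is home in the notch of the blue-capped bottle's bay (value of joint knob_pull below 0.003 m and ((horizontal distance between bottle_blue and bay1 below 0.035 m and value of joint knob_turn between 1.15 and 1.33 rad) or (horizontal distance between bottle_blue and bay2 below 0.035 m and value of joint knob_turn between 0.53 and 0.71 rad) or (horizontal distance between bottle_blue and bay3 below 0.035 m and value of joint knob_turn between -0.71 and -0.53 rad) or (horizontal distance between bottle_blue and bay4 below 0.035 m and value of joint knob_turn between -1.33 and -1.15 rad))), for 0.2 s.
3. the orange ridge of the dose wheel is at the index marks (value of joint dose_wheel between -0.15 and 0.15 rad), for 0.2 s.
At the end, for the whole second after the job is handed in: Knob home (under 3 mm out) within 0.09 rad of the notch of the blue-capped bottle's bay; dose wheel at rest, orange ridge within 0.15 rad of the marks; bottles upright in their bays (moved under 20 mm); other loose things moved under 30 mm (all of step 2 and all of step 3 and velocity of joint dose_wheel between -0.05 and 0.05 rad/s and distance of each of bottle_blue, bottle_red, bottle_green, bottle_yellow from where it was at the start of the episode below 0.02 m and angle between each of bottle_blue, bottle_red, bottle_green, bottle_yellow's own z axis and vertical below 0.15 rad and distance of each of dish_stack, pipette, flask, tube_rack, tip_box from where it was at the start of the episode below 0.03 m); the robot touches nothing.
It fails at once if a bottle is knocked over or out of its bay (angle between any of bottle_blue, bottle_red, bottle_green, bottle_yellow's own z axis and vertical above 0.4 rad or distance of any of bottle_blue, bottle_red, bottle_green, bottle_yellow from where it was at the start of the episode above 0.04 m).
It fails at once if another loose thing on the bench is pushed away (distance of any of dish_stack, pipette, flask, tube_rack, tip_box from where it was at the start of the episode above 0.05 m).
It also fails if it takes over 56 s, if anything falls off the work surface, if the arm or the gripper's body presses on something with over 40 N, if the wrist force passes 120 N, or if a joint passes its speed limit or range.

## Working session

There is one attempt and no reset: what is moved stays moved. The work goes in short steps, Python scripts to look and compute and a tool call to move; the robot and the scene stay as the last step left them, time stands still between calls to the robot, and variables do not carry over. Pictures are saved under pics/ and viewed, and the job is handed in when it is done.

Besides the shell and the picture viewer there is one more tool, called after ">>>" as name(argument=value, ...) on one line, values as JSON. step_arm: Moves the arm, as the interface text tells. Its arguments: {"type":"object","properties":{"series":{"type":"array"},"newtons":{"type":"number"}},"required":["series"]}

```bash
ls; mkdir -p pics; python3 - <<'E'
from workcell import env
import cv2,pickle
print(env.get_state())
for n in("side","top"):
    c=env.read_camera(n);pickle.dump(c,open(f"{n}.pkl","wb"))
    cv2.imwrite(f"pics/{n}0.png",c["frame"][:,:,::-1]);print(n,c["vertical_fov"],c["cx"],c["cy"],c["camera_from_world"])
E
```

```text
pics
{'clock': 0.0, 'joint_pos': array([-1.31061408e+00,  3.14017126e-01,  4.49816031e-02,  1.30357786e+00,
       -8.58546378e-06,  1.43119033e+00]), 'qvel': array([-0.00073638,  0.00128891,  0.0013897 ,  0.00085476, -0.00237596,
       -0.00083272]), 'tau': array([ 4.10254434e-04, -4.80616307e+01,  2.98538822e+01,  1.91680470e-02,
       -2.56310642e-05,  8.41636894e-07]), 'tcp_pos': array([ 0.22365893, -0.52917519,  0.23040041]), 'orientation': array([-9.06620306e-04,  9.80087202e-01,  1.98565483e-01, -5.90252957e-05]), 'wrist_force': array([-0.14390154,  0.37990595,  0.54468291]), 'ft_torque': array([ 0.01815269,  0.00617443, -0.01527588]), 'finger_gap': 0.08553429422312783}
side 44.761707467723255 250.7166562071982 197.58386681355015 [[-0.9989015  -0.04197176  0.02083657  0.57310964]
 [-0.04375174  0.67614697 -0.73546656  0.09088181]
 [ 0.01678025 -0.73557029 -0.67724056  1.68811638]
 [ 0.          0.          0.          1.        ]]
top 52.93237306523327 258.612450086689 187.27748928370164 [[ 0.00667704 -0.99990421 -0.01212374  0.01796921]
 [-0.99270875 -0.00516882 -0.12042683  0.58124223]
 [ 0.12035263  0.01283944 -0.99264817  1.12406602]
 [ 0.          0.          0.          1.        ]]
```

View pics/side0.png

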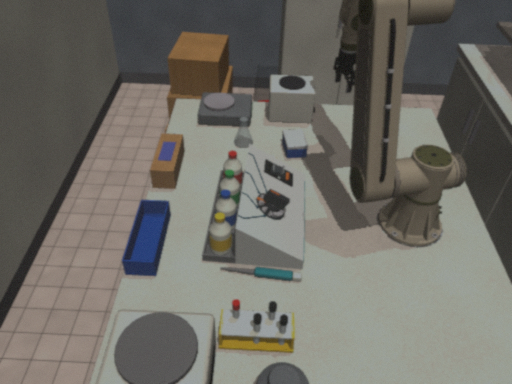

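View pics/top0.png

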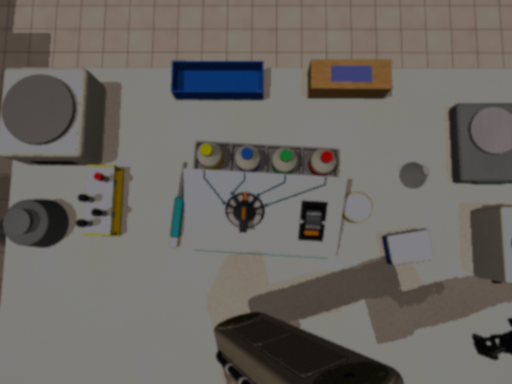

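```bash
python3 - <<'E'
import cv2
t=cv2.imread("pics/top0.png");cv2.imwrite("pics/topz.png",cv2.resize(t[130:270,170:370],None,fx=4,fy=4,interpolation=cv2.INTER_CUBIC))
t=cv2.imread("pics/side0.png");cv2.imwrite("pics/sidez.png",cv2.resize(t[140:290,190:340],None,fx=4,fy=4,interpolation=cv2.INTER_CUBIC))
E
```

```text
(no output)
```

View pics/topz.png

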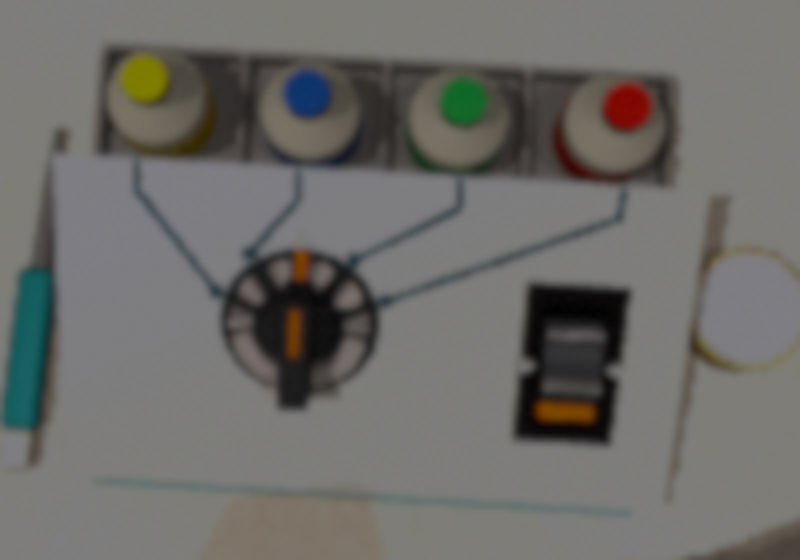

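View pics/sidez.png

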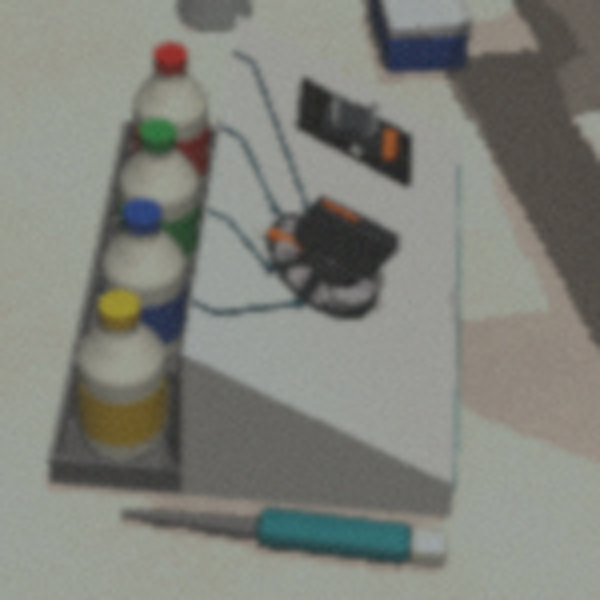

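```bash
cat >h.py <<'E'
import numpy as np,pickle
C={n:pickle.load(open(f"{n}.pkl","rb")) for n in("top","side")}
def ray(n,u,v):
    c=C[n];f=192/np.tan(np.radians(c["vertical_fov"])/2);T=c["camera_from_world"];R=T[:3,:3]
    o=-R.T@T[:3,3];return o,R.T@np.array([(u-c["cx"])/f,(v-c["cy"])/f,1])
def onz(n,u,v,z):
    o,d=ray(n,u,v);return o+d*(z-o[2])/d[2]
def proj(n,p):
    c=C[n];f=192/np.tan(np.radians(c["vertical_fov"])/2);T=c["camera_from_world"]
    q=T[:3,:3]@p+T[:3,3];return f*q[0]/q[2]+c["cx"],f*q[1]/q[2]+c["cy"]
Z=lambda u,v:(170+u/4,130+v/4)
S=lambda u,v:(190+u/4,140+v/4)
E
python3 - <<'E'
from h import *
np.set_printoptions(precision=4,suppress=True)
rl=onz("top",*Z(55,152),.168);rr=onz("top",*Z(707,195),.168)
print("rear",rl,rr,np.linalg.norm(rl-rr),np.arctan2(*(rl-rr)[:2]))
m1=onz("top",*Z(523,367),.1);m2=onz("top",*Z(615,378),.1);print("marks",m1,m2,(m1+m2)/2)
print("ring",onz("top",*Z(300,320),.110+.011))
fl=onz("top",*Z(93,480),.041);fr=onz("top",*Z(632,513),.041);print("front",fl,fr)
for nm,p in dict(rl=(180,357),fr=(452,485)).items(): print("side",nm,onz("side",*S(*p),.168 if nm=="rl" else .041))
print("side ring",onz("side",*S(323,265),.121))
print("side marks",onz("side",*S(355,150),.1))
E
```

```text
rear [0.6161 0.2208 0.168 ] [ 0.5891 -0.2145  0.168 ] 0.43617570799651795 0.06187580968234147
marks [ 0.4766 -0.0982  0.1   ] [ 0.4693 -0.1624  0.1   ] [ 0.4729 -0.1303  0.1   ]
ring [0.5073 0.0575 0.121 ]
front [0.3937 0.2122 0.041 ] [ 0.3728 -0.1826  0.041 ]
side rl [0.6153 0.2303 0.168 ]
side fr [0.3971 0.2373 0.041 ]
side ring [0.5061 0.0729 0.121 ]
side marks [ 0.4776 -0.1033  0.1   ]
```

```bash
python3 - <<'E'
import cv2,numpy as np
def z(n,y0,y1,x0,x1,k,o):
    t=cv2.imread(f"pics/{n}0.png")[y0:y1,x0:x1].astype(float)*1.8
    cv2.imwrite(o,cv2.resize(np.clip(t,0,255).astype('uint8'),None,fx=k,fy=k,interpolation=cv2.INTER_CUBIC))
z("side",170,240,230,330,8,"pics/sz1.png")
z("side",200,285,190,320,6,"pics/sz2.png")
z("top",180,270,170,270,6,"pics/tz1.png")
E
```

```text
(no output)
```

View pics/sz1.png

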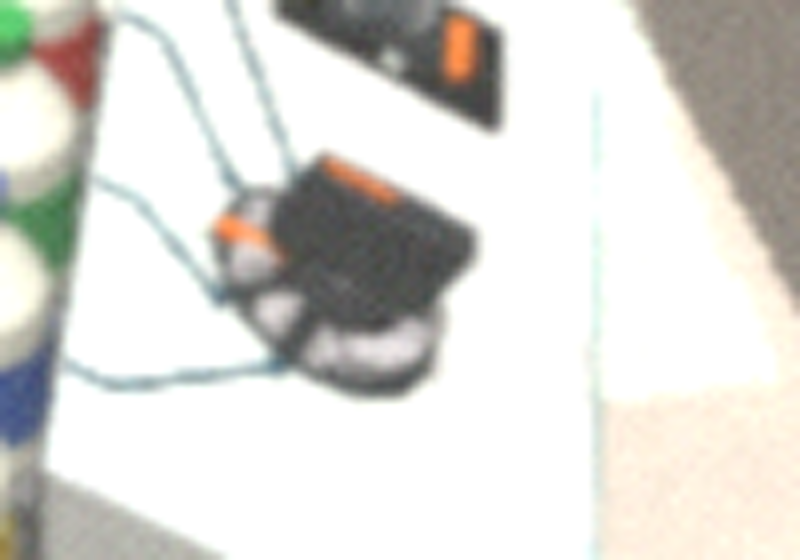

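View pics/sz2.png

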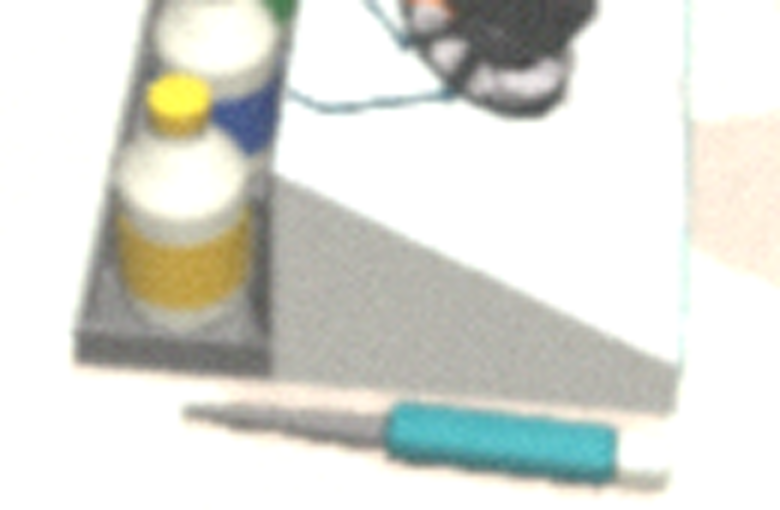

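View pics/tz1.png

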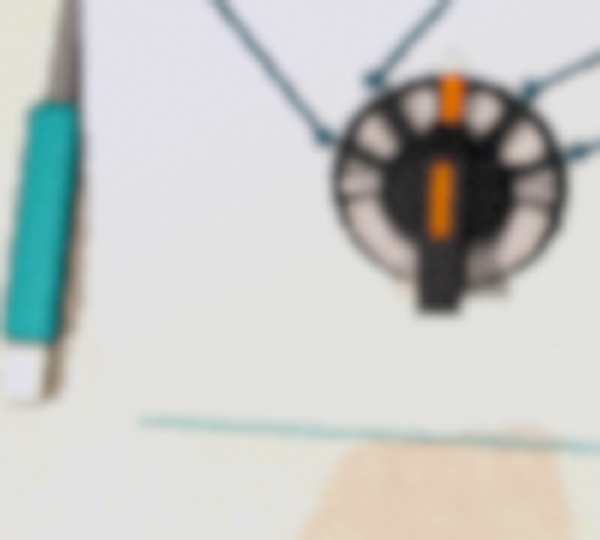

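```bash
cat >>h.py <<'E'
def con(p,P):
    x,y,a=P[:3];c,s=np.cos(a),np.sin(a);return np.array([x+c*p[0]-s*p[1],y+s*p[0]+c*p[1],p[2]])
def pan(p):
    c,s=np.cos(np.pi/6),.5;return np.array([c*p[0]-s*p[2],p[1],.11+s*p[0]+c*p[2]])
E
cat > fit.py <<'E'
from h import *
from scipy.optimize import least_squares
obs=[]
for i,(u,v) in enumerate([(264.4,215.9),(257.3,207.5),(259.4,193.5),(267.1,191.9)]): obs.append(("side",i,u,v))
for i,(u,v) in enumerate([(224,203),(232.5,193.3),(258,195),(265.8,205.3)]): obs.append(("top",i,u,v))
k=lambda *p:np.array(p)
obs+=[("side",k(.1,.22,.168),235.8,229.2),("side",k(-.12,.22,.041),303,261.7),("side",k(-.12,.22,0),300.8,268.7),
("top",k(.1,.22,.168),*Z(55,152)),("top",k(.1,-.22,.168),*Z(707,195))]
A=[1.24,.62,-.62,-1.24]
def pt(o,P):
    if isinstance(o,int): return con(pan(np.array([P[3]*np.cos(A[o]),.05+P[3]*np.sin(A[o]),0])),P)
    return con(o,P)
def res(P): return np.concatenate([np.array(proj(n,pt(o,P)))-[u,v] for n,o,u,v in obs])
for sub in ("both","side","top"):
    full=obs[:] 
    o2=[o for o in full if sub in("both",o[0])]
    f=lambda P:np.concatenate([np.array(proj(n,pt(o,P)))-[u,v] for n,o,u,v in o2])
    r=least_squares(f,[.5,0,-.06,.057],loss="soft_l1",x_scale=[.1,.1,.1,.01])
    print(sub,np.round(r.x,4));print(np.round(f(r.x).reshape(-1,2),1).tolist())
E
python3 fit.py
```

```text
both [ 0.5031  0.0101 -0.061   0.0611]
[[-0.1, -0.5], [-0.1, -0.7], [-0.3, -1.0], [-0.1, 0.1], [-0.2, -0.1], [-0.4, 0.3], [-0.1, 0.3], [-0.4, 0.3], [-1.0, -1.6], [0.1, -0.5], [1.1, 0.6], [-1.0, -0.1], [0.4, -0.1]]
side [ 0.5036  0.0123 -0.0552  0.0604]
[[-0.0, -0.1], [0.0, -0.2], [-0.3, -0.4], [-0.2, 0.7], [-0.8, -0.9], [0.4, -0.1], [1.4, 1.0]]
top [ 0.5032  0.0093 -0.0614  0.0613]
[[-0.0, -0.2], [-0.2, 0.1], [0.2, 0.2], [-0.1, 0.3], [-0.7, -0.2], [0.7, -0.2]]
```

```bash
cat >>h.py <<'E'
P0=(.5032,.0102,-.061)
W=lambda *p:con(pan(np.array(p)),P0)
E
python3 - <<'E'
from h import *
g=W(0,.05,.043);print("grip",g,"tcp",g-[0,0,.019])
print("n",W(0,.05,1)-W(0,.05,0))
print("wheel mark",W(-.02,-.14,0),"axis",W(-.02,-.14,-.02))
print(proj("top",W(0,.05,.061)),proj("top",W(.02,.05,.061)),proj("side",W(0.02,.05,.061)))
# orange ridge angle from top/side centroid
import cv2
for n,(a,b,c,d) in dict(top=(215,250,295,330),side=(160,195,270,300)).items():
    f=cv2.cvtColor(C[n]["frame"],cv2.COLOR_RGB2HSV);m=(f[:,:,0]>5)&(f[:,:,0]<25)&(f[:,:,1]>150)&(f[:,:,2]>80)
    q=np.argwhere(m[a:b,c:d])+[a,c];print(n,len(q),q.mean(0)[::-1],q.min(0),q.max(0))
for th in np.arange(-1.2,-.7,.1):
    p=W(-.02+.05*np.sin(th),-.14,-.02+.05*np.cos(th));print(round(th,2),np.round(proj("top",p),1),np.round(proj("side",p),1))
E
```

```text
grip [0.4847881  0.06141769 0.14723909] tcp [0.4847881  0.06141769 0.12823909]
n [-0.49907004  0.03048109  0.8660254 ]
wheel mark [ 0.477377   -0.12848371  0.1       ] axis [ 0.4873584  -0.12909334  0.08267949]
(np.float64(242.4420314344065), np.float64(220.90356941545096)) (np.float64(242.71641749891697), np.float64(214.17174921562278)) (np.float64(275.5116026741701), np.float64(192.53500409162896))
top 58 [310.60344828 232.39655172] [230 304] [234 318]
side 20 [287.  175.5] [172 286] [179 288]
-1.2 [309.8 235.6] [288.9 179.1]
-1.1 [310.  235.8] [289.2 178.1]
-1.0 [310.2 235.8] [289.3 177.1]
-0.9 [310.4 235.7] [289.3 176.1]
-0.8 [310.7 235.3] [289.1 175. ]
```

>>> step_arm(series=[[[2,4,4],0.18,0],[[4,8,7],0.36,0],[[6,13,7],0.54,0],[[8,17,7],0.72,0],[[9,20,7],0.9,0]], newtons=60)

```text
clock: 0.72
tcp_pos: [0.3142, -0.3273, 0.3004]
orientation: [-0.001, 0.794, 0.608, -0.0]
wrist_force: [0.6, -0.0, 0.1]
finger_gap: 0.0852
```

>>> step_arm(series=[[[2,4,0],0.18,0],[[4,8,0],0.36,0],[[6,13,0],0.54,0],[[8,17,0],0.72,0],[[9,20,0],0.9,0]])

```text
clock: 1.35
tcp_pos: [0.4045, -0.1255, 0.3001]
orientation: [-0.001, 0.447, 0.894, -0.001]
wrist_force: [-0.6, -0.1, -0.7]
finger_gap: 0.0857
```

>>> step_arm(series=[[[2,4,0],0.18,0],[[4,8,0],0.36,0],[[6,13,0],0.54,0],[[8,17,-2],0.72,0],[[8,18.7,-6],0.87,0]])

```text
clock: 1.98
tcp_pos: [0.4866, 0.0637, 0.2402]
orientation: [0.001, 0.025, 1.0, -0.001]
wrist_force: [0.4, 0.2, -0.1]
finger_gap: 0.0851
```

```bash
cat >st.py <<'E'
from workcell import env
import numpy as np
s=env.get_state();q=s["orientation"];print(s["clock"],np.round(s["tcp_pos"],4),"head",round(2*np.arctan2(q[2],q[1]),3),"F",np.round(s["wrist_force"],1),"gap",round(s["finger_gap"],4),"j",np.round(s["joint_pos"],2))
E
cat >pic.py <<'E'
import sys,cv2,numpy as np,pickle
from workcell import env
tag=sys.argv[1]
W=[]
for n,(a,b,c,d) in dict(top=(150,265,190,340),side=(150,250,200,330)).items():
    k=env.read_camera(n);pickle.dump(k,open(f"{n}_{tag}.pkl","wb"))
    t=np.clip(k["frame"][a:b,c:d,::-1].astype(float)*1.8,0,255).astype('uint8')
    W.append(cv2.resize(t,(400,int(400*(b-a)/(d-c))*1),interpolation=cv2.INTER_CUBIC))
h=max(w.shape[0] for w in W)
cv2.imwrite(f"pics/{tag}.png",np.hstack([cv2.copyMakeBorder(w,0,h-w.shape[0],0,0,0) for w in W]))
E
python3 st.py; python3 pic.py a1
```

```text
1.975 [0.4866 0.0637 0.2402] head 3.092 F [ 0.4  0.2 -0.1] gap 0.0851 j [-0.03  0.15 -0.15  1.27 -0.    0.02]
```

View pics/a1.png

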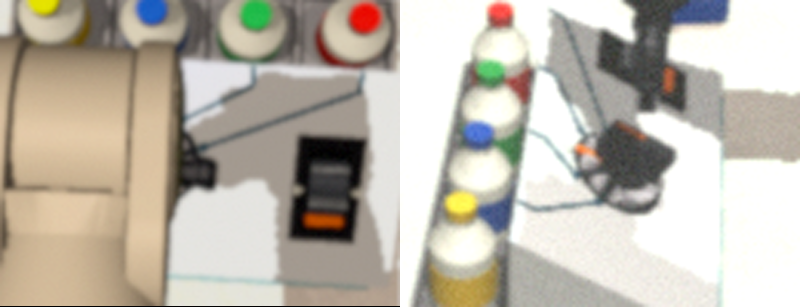

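>>> step_arm(series=[[[-0.2,-0.3,-3],-0.01,0],[[-0.2,-0.3,-7],-0.01,0],[[-0.2,-0.3,-9.2],-0.01,0],[[-0.2,-0.3,-9.2],-0.01,0]])

```text
clock: 2.58
tcp_pos: [0.4785, 0.0594, 0.1434]
orientation: [-0.006, 0.034, 0.999, -0.001]
wrist_force: [0.7, 0.3, 0.3]
finger_gap: 0.0854
```

```bash
python3 st.py; python3 pic.py a2
```

```text
2.575 [0.4785 0.0594 0.1434] head 3.074 F [0.7 0.3 0.3] gap 0.0854 j [-0.04  0.19 -0.33  1.06 -0.    0.03]
```

View pics/a2.png

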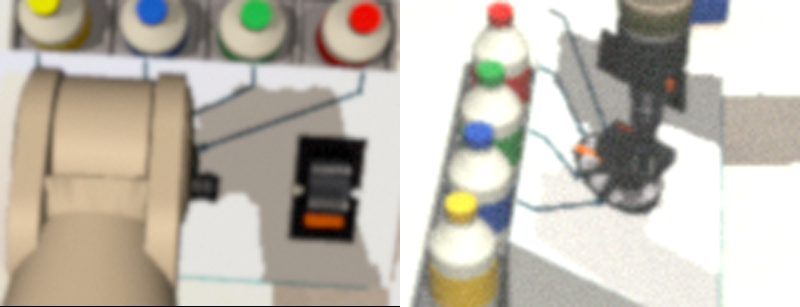

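>>> step_arm(series=[[[0.6,0,-1.5],0,0],[[0.6,0,-1.5],0,0],[[0.6,0,-1.5],0,0],[[0.6,0,-1.5],0,0]])

```text
clock: 3.18
tcp_pos: [0.4864, 0.0597, 0.1305]
orientation: [-0.004, 0.033, 0.999, -0.001]
wrist_force: [0.0, -0.5, 0.5]
finger_gap: 0.0855
```

```bash
python3 st.py
```

```text
3.175 [0.4864 0.0597 0.1305] head 3.076 F [ 0.  -0.5  0.5] gap 0.0855 j [-0.04  0.21 -0.34  1.02 -0.    0.03]
```

>>> step_arm(series=[[[0,0,0],0,255],[[0,0,0],0,255],[[0,0,0],0,255],[[0,0,0],0,255],[[0,0,0],0,255]], newtons=60)

```text
clock: 3.8
tcp_pos: [0.4864, 0.0604, 0.1308]
orientation: [-0.004, 0.033, 0.999, -0.0]
wrist_force: [-1.0, 4.2, 3.5]
finger_gap: 0.0212
```

```bash
python3 st.py
```

```text
3.8 [0.4864 0.0604 0.1308] head 3.076 F [-1.   4.2  3.5] gap 0.0212 j [-0.04  0.21 -0.34  1.02 -0.    0.03]
```

>>> step_arm(series=[[[-0.2,0,0.4],0,255],[[-0.5,0,0.8],0,255],[[-0.7,0.05,1.2],0,255],[[-0.85,0.05,1.5],0,255],[[-0.85,0.05,1.5],0,255]])

```text
clock: 4.42
tcp_pos: [0.4779, 0.0609, 0.1455]
orientation: [-0.004, 0.033, 0.999, 0.0]
wrist_force: [5.2, 2.9, -8.3]
finger_gap: 0.0212
```

```bash
python3 st.py; python3 pic.py a3
```

```text
4.425 [0.4779 0.0609 0.1455] head 3.076 F [ 5.2  2.9 -8.3] gap 0.0212 j [-0.04  0.19 -0.34  1.06  0.    0.03]
```

View pics/a3.png

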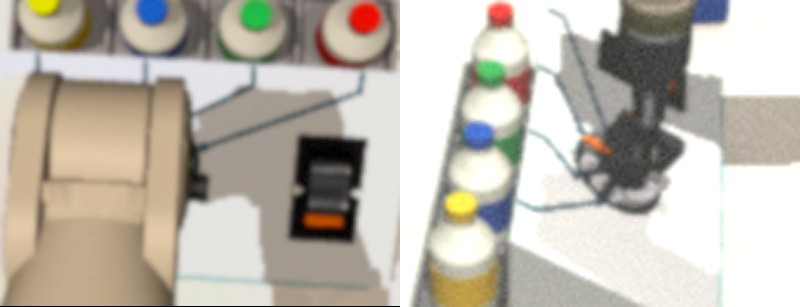

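>>> step_arm(series=[[[0,0,0],0.1,255],[[0,0,0],0.2,255],[[0,0,0],0.3,255],[[0,0,0],0.3,255]])

```text
clock: 5.03
tcp_pos: [0.4781, 0.0584, 0.1452]
orientation: [-0.005, -0.115, 0.993, -0.004]
wrist_force: [3.8, -4.2, -9.0]
finger_gap: 0.0215
```

```bash
python3 st.py
```

```text
5.025 [0.4781 0.0584 0.1452] head 3.372 F [ 3.8 -4.2 -9. ] gap 0.0215 j [-0.04  0.19 -0.34  1.05 -0.01 -0.27]
```

>>> step_arm(series=[[[0,0.1,0],0.1,255],[[0,0.1,0],0.2,255],[[0,0.1,0],0.32,255],[[0,0.1,0],0.32,255],[[0,0.1,0],0.32,255]])

```text
clock: 5.65
tcp_pos: [0.4789, 0.0557, 0.1454]
orientation: [-0.004, -0.268, 0.963, -0.009]
wrist_force: [3.4, -4.1, -8.9]
finger_gap: 0.0216
```

```bash
python3 st.py; python3 pic.py a4
```

```text
5.65 [0.4789 0.0557 0.1454] head 3.684 F [ 3.4 -4.1 -8.9] gap 0.0216 j [-0.04  0.18 -0.34  1.05 -0.02 -0.58]
```

View pics/a4.png

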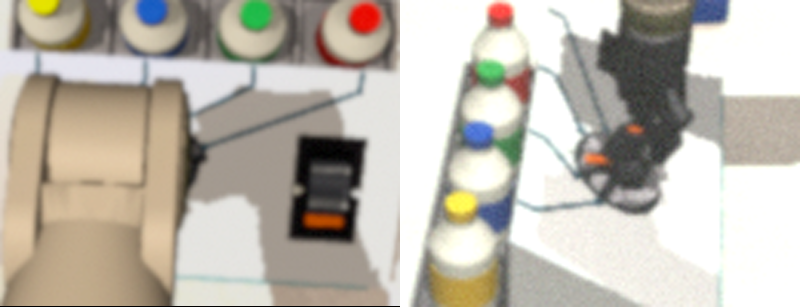

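```bash
cat >pin.py <<'E'
import sys,pickle,cv2
from h import *
def blob(n,f,box):
    a,b,c,d=box
    h=cv2.cvtColor(f,cv2.COLOR_RGB2HSV)[a:b,c:d];m=((h[:,:,0]>3)&(h[:,:,0]<22)&(h[:,:,1]>110)&(h[:,:,2]>70)).astype('uint8')
    k,l,st,ce=cv2.connectedComponentsWithStats(m)
    return [(st[i,4],np.round(ce[i]+[c,a],1)) for i in range(1,k) if st[i,4]>3]
for t in sys.argv[1:]:
    for n,b in dict(side=(190,230,250,295),top=(190,225,215,265)).items():
        f=pickle.load(open(f"{n}{t}.pkl","rb"))["frame"];print(t or "init",n,blob(n,f,b))
E
python3 pin.py "" _a3 _a4; python3 - <<'E'
from h import *
for pull,z in((0,.009),(.017,.009)):
  for th in(0,.5,.55,.6,.65,.7):
    r=.052;print(pull,th,[np.round(proj(n,W(r*np.cos(th),.05+r*np.sin(th),z+pull)),1) for n in("side","top")])
E
```

```text
init side [(np.int32(12), array([274.3, 192.2])), (np.int32(11), array([259.2, 198.3]))]
init top [(np.int32(31), array([244.7, 195.9])), (np.int32(35), array([243., 213.]))]
_a3 side [(np.int32(25), array([263.3, 196.3]))]
_a3 top []
_a4 side [(np.int32(10), array([275.9, 191.7])), (np.int32(23), array([263.6, 201.4]))]
_a4 top []
0 0 [array([259. , 197.6]), array([244.7, 195. ])]
0 0.5 [array([259.9, 203.6]), array([235.5, 196.5])]
0 0.55 [array([260.2, 204.2]), array([234.7, 196.9])]
0 0.6 [array([260.5, 204.8]), array([233.9, 197.3])]
0 0.65 [array([260.8, 205.5]), array([233.1, 197.7])]
0 0.7 [array([261.2, 206.1]), array([232.3, 198.2])]
0.017 0 [array([261.7, 194.6]), array([244.2, 197.6])]
0.017 0.5 [array([262.7, 200.5]), array([234.9, 199.1])]
0.017 0.55 [array([262.9, 201.2]), array([234. , 199.5])]
0.017 0.6 [array([263.2, 201.8]), array([233.2, 199.9])]
0.017 0.65 [array([263.6, 202.4]), array([232.4, 200.4])]
0.017 0.7 [array([263.9, 203.1]), array([231.6, 200.9])]
```

>>> step_arm(series=[[[0,0,0],0.07,255],[[0,0,0],0.07,255],[[0,0,0],0.07,255]])

```text
clock: 6.12
tcp_pos: [0.4793, 0.0546, 0.1455]
orientation: [-0.004, -0.299, 0.954, -0.011]
wrist_force: [2.9, 5.2, -10.2]
finger_gap: 0.0215
```

```bash
python3 st.py; python3 pic.py a5; python3 pin.py _a5
```

```text
6.125 [0.4793 0.0546 0.1455] head 3.748 F [  2.9   5.2 -10.2] gap 0.0215 j [-0.04  0.18 -0.34  1.05 -0.02 -0.64]
_a5 side [(np.int32(12), array([276.2, 192.1])), (np.int32(21), array([263.9, 202. ]))]
_a5 top []
```

```bash
python3 - <<'E'
import pickle,cv2,numpy as np
I=[cv2.resize(np.clip(pickle.load(open(f"side_{t}.pkl","rb"))["frame"][180:230,245:295,::-1]*1.8,0,255).astype('uint8'),None,fx=8,fy=8,interpolation=cv2.INTER_CUBIC) for t in("a3","a5")]
cv2.imwrite("pics/cmp5.png",np.hstack(I))
E
```

```text
(no output)
```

View pics/cmp5.png

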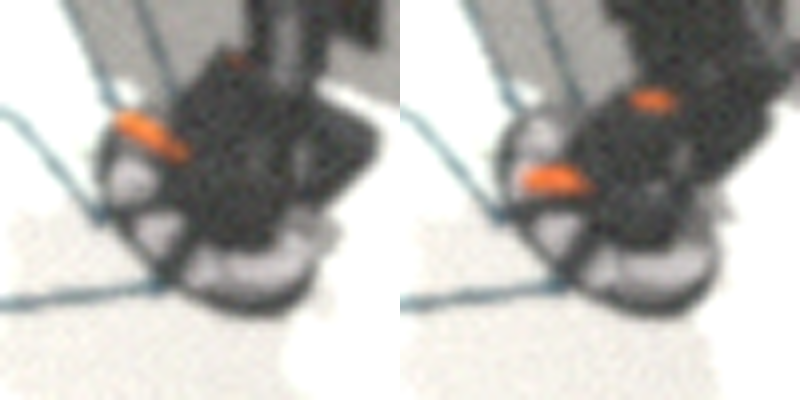

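```bash
python3 - <<'E'
from h import *
for th in(0,.45,.5,.55,.6,.65,.7):
    q=[np.array(proj("side",W(r*np.cos(th),.05+r*np.sin(th),.009+.017))) for r in(.035,.059)]
    d=q[0]-q[1];print(th,np.round(q[1]-[245,180],1)*8,np.round(d*8,1),d[1]/d[0])
E
```

```text
0 [119.2 109.6] [48.8 25.6] 0.5248970215870052
0.45 [125.6 157.6] [46.4  5.9] 0.128186656618169
0.5 [128.  163.2] [45.5  3.6] 0.07835939654776726
0.55 [130.4 168.8] [44.5  1.2] 0.026238797082750873
0.6 [133.6 174.4] [43.3 -1.2] -0.02861770975326222
0.65 [136.  180.8] [42.1 -3.7] -0.08672949141214581
0.7 [140.  186.4] [40.7 -6.1] -0.14871430306629319
```

>>> step_arm(series=[[[0,0,0],0.03,255],[[0.2,0,-0.3],0.03,255],[[0.4,0,-0.7],0.03,255],[[0.5,0,-0.9],0.03,255],[[0.5,0,-0.9],0.03,255]])

```text
clock: 6.85
tcp_pos: [0.4836, 0.0539, 0.1379]
orientation: [-0.004, -0.311, 0.95, -0.013]
wrist_force: [-5.6, 7.3, 2.8]
finger_gap: 0.0215
```

```bash
python3 st.py
```

```text
6.85 [0.4836 0.0539 0.1379] head 3.773 F [-5.6  7.3  2.8] gap 0.0215 j [-0.04  0.2  -0.34  1.03 -0.03 -0.67]
```

```bash
cat >cmp.py <<'E'
import pickle,cv2,numpy as np,sys
I=[cv2.resize(np.clip(pickle.load(open(f"side_{t}.pkl","rb"))["frame"][180:230,245:295,::-1]*1.8,0,255).astype('uint8'),None,fx=8,fy=8,interpolation=cv2.INTER_CUBIC) for t in sys.argv[1:]]
cv2.imwrite("pics/cmp_%s.png"%sys.argv[-1],np.hstack(I))
E
python3 pic.py a6; python3 pin.py _a6;python3 cmp.py a5 a6
```

```text
_a6 side [(np.int32(13), array([274.7, 194. ])), (np.int32(22), array([262.5, 204.1]))]
_a6 top []
```

View pics/cmp_a6.png

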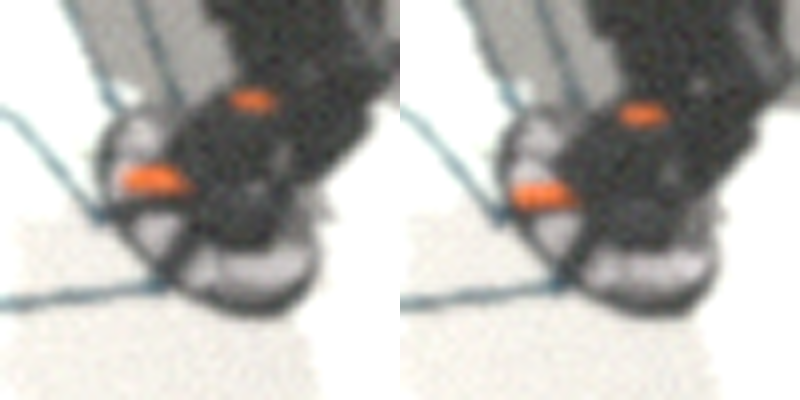

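>>> step_arm(series=[[[0.1,0,-0.1],0.05,255],[[0.2,0,-0.3],0.08,255],[[0.2,0,-0.4],0.08,255],[[0.2,0,-0.4],0.08,255]])

```text
clock: 7.45
tcp_pos: [0.4864, 0.053, 0.1343]
orientation: [-0.004, -0.345, 0.938, -0.016]
wrist_force: [1.8, 8.2, -7.4]
finger_gap: 0.0213
```

```bash
python3 st.py;python3 pic.py a7; python3 pin.py _a7;python3 cmp.py a6 a7
```

```text
7.45 [0.4864 0.053  0.1343] head 3.847 F [ 1.8  8.2 -7.4] gap 0.0213 j [-0.04  0.2  -0.35  1.02 -0.03 -0.74]
_a7 side [(np.int32(15), array([274.3, 195.1])), (np.int32(17), array([261.9, 205.2]))]
_a7 top []
```

View pics/cmp_a7.png

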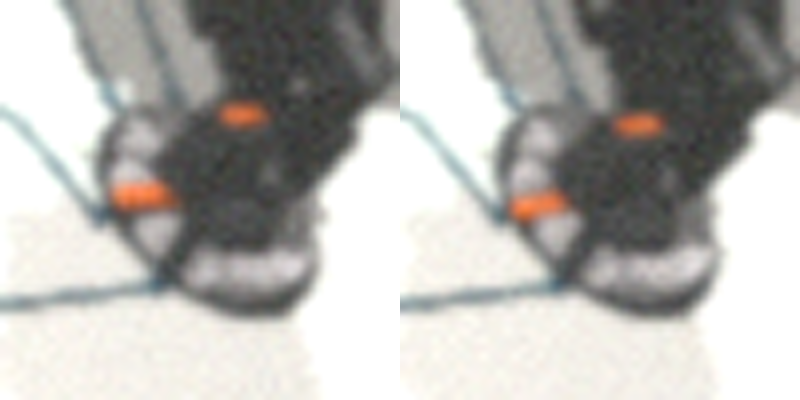

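>>> step_arm(series=[[[0.1,0,-0.2],0,255],[[0.2,0,-0.4],0,255],[[0.2,0,-0.4],0,255],[[0.2,0,-0.4],0,255]])

```text
clock: 8.05
tcp_pos: [0.4873, 0.0528, 0.1328]
orientation: [-0.004, -0.343, 0.939, -0.017]
wrist_force: [-9.6, 10.9, 12.7]
finger_gap: 0.0216
```

```bash
python3 st.py;python3 pic.py a8; python3 pin.py _a8
```

```text
8.05 [0.4873 0.0528 0.1328] head 3.841 F [-9.6 10.9 12.7] gap 0.0216 j [-0.03  0.2  -0.35  1.01 -0.03 -0.73]
_a8 side [(np.int32(12), array([274.1, 195.2])), (np.int32(16), array([261.3, 205.6]))]
_a8 top []
```

>>> step_arm(series=[[[0,0,0.1],0,200],[[0,0,0.1],0,100],[[0,0,0.1],0,0],[[0,0,0.1],0,0],[[0,0,0.1],0,0]])

```text
clock: 8.78
tcp_pos: [0.4876, 0.0527, 0.1343]
orientation: [-0.003, -0.342, 0.939, -0.017]
wrist_force: [-0.0, 0.7, 0.4]
finger_gap: 0.0855
```

```bash
python3 st.py;python3 pic.py a9; python3 pin.py _a9;python3 cmp.py a7 a9
```

```text
8.775 [0.4876 0.0527 0.1343] head 3.84 F [-0.   0.7  0.4] gap 0.0855 j [-0.04  0.2  -0.35  1.02 -0.03 -0.73]
_a9 side [(np.int32(15), array([275.3, 195.5])), (np.int32(15), array([261.1, 205.7]))]
_a9 top []
```

View pics/cmp_a9.png

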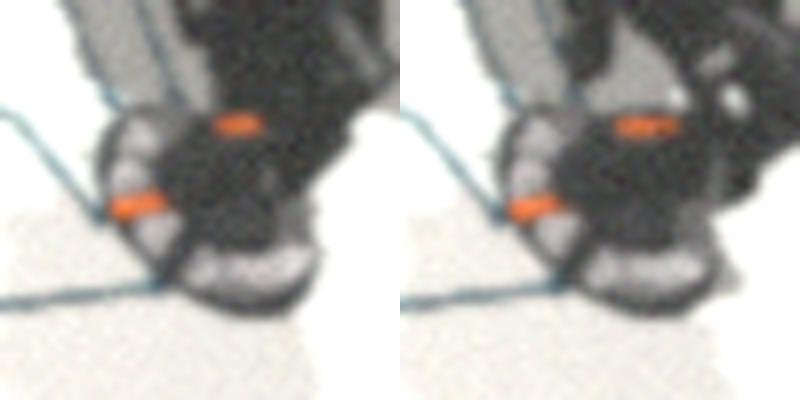

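>>> step_arm(series=[[[0,0,5],0,0],[[0,0,11],0,0],[[0,-3,12],-0.1,100],[[-1,-8,12],-0.25,200],[[-2,-13,12],-0.42,255]])

```text
clock: 9.5
tcp_pos: [0.4675, -0.0785, 0.2545]
orientation: [-0.007, -0.137, 0.99, -0.016]
wrist_force: [1.6, -0.1, 0.7]
finger_gap: 0.0322
```

>>> step_arm(series=[[[-1,-3,0],-0.17,255],[[-3,-6,0],-0.32,255],[[-4,-6,0],-0.34,255],[[-4,-6,0],-0.34,255]])

```text
clock: 10.0
tcp_pos: [0.4269, -0.1383, 0.2547]
orientation: [-0.009, 0.033, 0.999, -0.015]
wrist_force: [-0.2, 0.6, -0.5]
finger_gap: 0.0004
```

```bash
python3 st.py;python3 pic.py b1; python3 pin.py _b1
```

```text
10.0 [ 0.4269 -0.1383  0.2547] head 3.076 F [-0.2  0.6 -0.5] gap 0.0004 j [-0.47  0.07 -0.2   1.31 -0.03 -0.4 ]
_b1 side [(np.int32(15), array([275.7, 195.5])), (np.int32(13), array([261.3, 205.5]))]
_b1 top [(np.int32(30), array([234.6, 197.8])), (np.int32(45), array([237.9, 214. ]))]
```

View pics/b1.png

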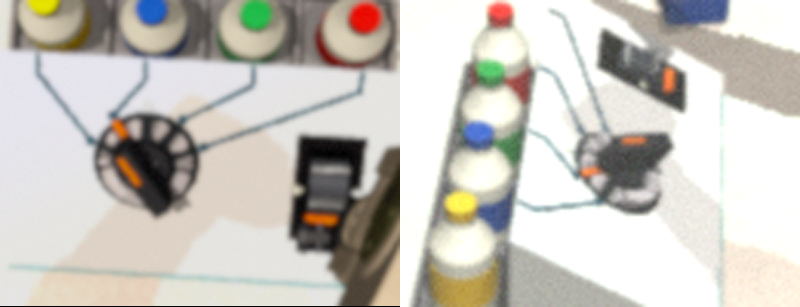

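```bash
python3 - <<'E'
from h import *
def tri(a,b):
    o1,d1=ray("side",*a);o2,d2=ray("top",*b)
    A=np.stack([d1,-d2],1);t=np.linalg.lstsq(A,o2-o1,rcond=None)[0]
    p=(o1+t[0]*d1+o2+t[1]*d2)/2;gap=np.linalg.norm(o1+t[0]*d1-o2-t[1]*d2)
    x,y,a=P0;c,s=np.cos(a),np.sin(a);q=p-[x,y,.11];q=np.array([c*q[0]+s*q[1],-s*q[0]+c*q[1],q[2]])
    C,S=np.cos(np.pi/6),.5
    return np.round(1e3*np.array([C*q[0]+S*q[2],q[1],-S*q[0]+C*q[2]]),1),round(gap*1e3,1)
print("stripe init",tri((274.3,192.2),(243,213)),"now",tri((275.7,195.5),(237.9,214)))
print("pin init",tri((259.2,198.3),(244.7,195.9)),"now",tri((261.3,205.5),(234.6,197.8)))
E
```

```text
stripe init (array([23.3, 49.4, 59.6]), np.float64(1.0)) now (array([18.5, 62.8, 60.2]), np.float64(1.2))
pin init (array([49.2, 50. ,  7.2]), np.float64(1.4)) now (array([39.2, 77.6,  6.2]), np.float64(1.8))
```

```bash
python3 - <<'E'
import pickle,cv2,numpy as np
a=pickle.load(open("top_b1.pkl","rb"))["frame"][190:250,215:335,::-1];b=pickle.load(open("side_b1.pkl","rb"))["frame"][155:225,250:320,::-1]
f=lambda x,k:cv2.resize(np.clip(x*1.8,0,255).astype('uint8'),None,fx=k,fy=k,interpolation=cv2.INTER_CUBIC)
cv2.imwrite("pics/b1t.png",f(a,6));cv2.imwrite("pics/b1s.png",f(b,8))
E
```

```text
(no output)
```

View pics/b1t.png

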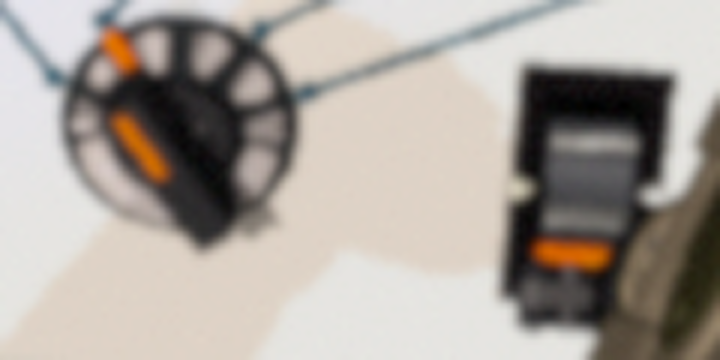

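View pics/b1s.png

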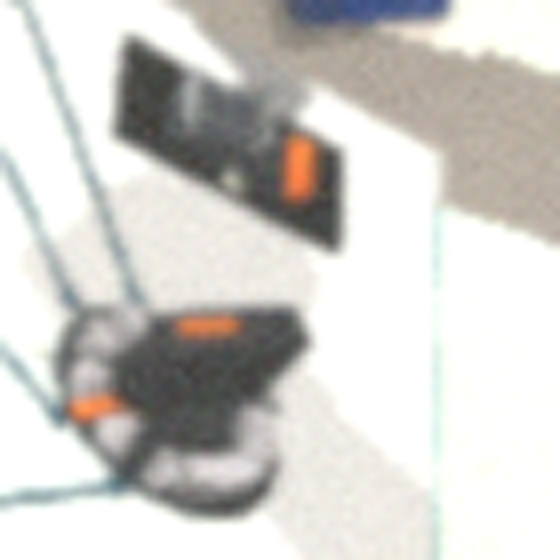

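```bash
python3 - <<'E'
from h import *
print("tcp proj",proj("top",np.array([.427,-.138,.255])))
for th in np.arange(-1.15,-.7,.1):
    r=[]
    for k in(0,1,2):
        t=th+k*np.pi/4;r.append(np.round(proj("top",W(-.02+.049*np.sin(t),-.14,-.02+.049*np.cos(t))),1)[1])
    p=W(-.02+.05*np.sin(th),-.14,-.02+.05*np.cos(th))
    print(round(th,2),r)
print(proj("top",W(-.02,-.14,0)),proj("top",W(-.02,-.11,0)))
E
```

```text
tcp proj (np.float64(323.84842860809397), np.float64(240.63413097871955))
-1.15 [np.float64(235.4), np.float64(231.5), np.float64(219.3)]
-1.05 [np.float64(235.5), np.float64(230.3), np.float64(217.5)]
-0.95 [np.float64(235.4), np.float64(229.0), np.float64(215.7)]
-0.85 [np.float64(235.2), np.float64(227.5), np.float64(214.0)]
-0.75 [np.float64(234.7), np.float64(226.0), np.float64(212.3)]
(np.float64(311.58122652469615), np.float64(221.52772023016908)) (np.float64(300.87603595005714), np.float64(220.80576981119196))
```

>>> step_arm(series=[[[1,1.1,0],0,255],[[1.6,1.1,-3],0,255],[[1.6,1.1,-7],0,255],[[1.6,1.1,-9.5],0,255],[[1.6,1.1,-9.5],0,255]])

```text
clock: 10.72
tcp_pos: [0.4431, -0.1251, 0.1579]
orientation: [-0.011, 0.031, 0.999, -0.014]
wrist_force: [0.7, 0.3, -0.2]
finger_gap: 0.0002
```

```bash
python3 st.py;python3 pic.py b2
```

```text
10.725 [ 0.4431 -0.1251  0.1579] head 3.08 F [ 0.7  0.3 -0.2] gap 0.0002 j [-0.43  0.14 -0.36  1.08 -0.03 -0.37]
```

View pics/b2.png

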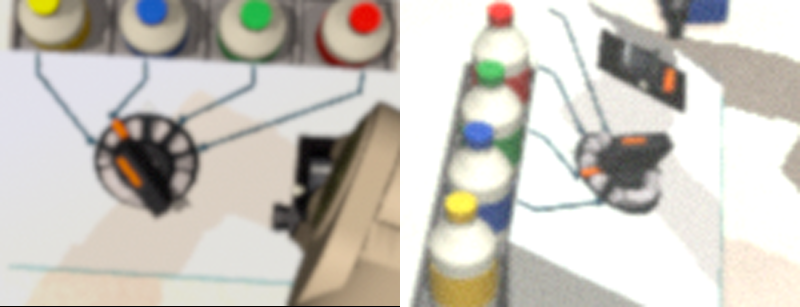

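>>> step_arm(series=[[[0,-0.3,-2],0,255],[[0,-0.3,-4],0,255],[[0,-0.3,-4],0,255],[[0,-0.3,-4],0,255]])

```text
clock: 11.32
tcp_pos: [0.4457, -0.1295, 0.1218]
orientation: [-0.008, 0.031, 0.999, -0.015]
wrist_force: [0.0, -0.0, 0.5]
finger_gap: 0.0005
```

```bash
python3 st.py;python3 pic.py b3;python3 - <<'E'
import pickle,cv2,numpy as np
b=pickle.load(open("side_b3.pkl","rb"))["frame"][145:205,250:310,::-1]
cv2.imwrite("pics/b3s.png",cv2.resize(np.clip(b*1.8,0,255).astype('uint8'),None,fx=8,fy=8,interpolation=cv2.INTER_CUBIC))
E
```

```text
11.325 [ 0.4457 -0.1295  0.1218] head 3.08 F [ 0.  -0.   0.5] gap 0.0005 j [-0.43  0.17 -0.42  0.98 -0.03 -0.37]
```

View pics/b3s.png

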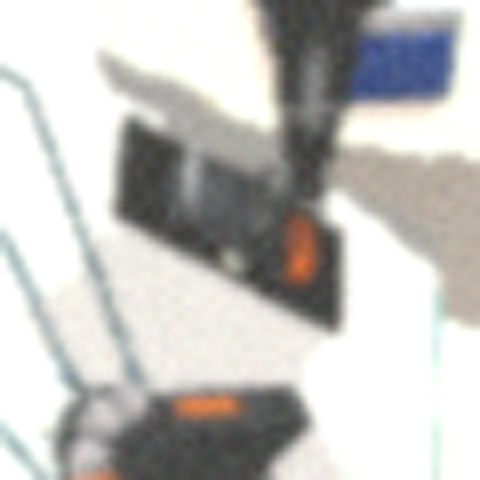

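>>> step_arm(series=[[[0,0,-0.4],0,255],[[0,0,-0.4],0,255],[[0.6,0,-0.3],0,255],[[1.2,-0.1,0],0,255],[[1.8,-0.1,0.2],0,255]])

```text
clock: 12.05
tcp_pos: [0.4642, -0.1307, 0.1239]
orientation: [-0.007, 0.031, 0.999, -0.015]
wrist_force: [-1.5, 0.3, 1.7]
finger_gap: -0.0002
```

>>> step_arm(series=[[[0.3,0,0.2],0,255],[[0.8,0,0.3],0,255],[[0.8,0,0.3],0,255]])

```text
clock: 12.42
tcp_pos: [0.473, -0.1309, 0.127]
orientation: [-0.007, 0.031, 0.999, -0.015]
wrist_force: [0.0, 0.3, 0.6]
finger_gap: -0.0001
```

```bash
cat >w.py <<'E'
import pickle,cv2,numpy as np,sys
t=sys.argv[1]
b=pickle.load(open(f"side_{t}.pkl","rb"))["frame"][145:205,250:310,::-1];a=pickle.load(open(f"top_{t}.pkl","rb"))["frame"][195:245,285:335,::-1]
f=lambda x:cv2.resize(np.clip(x*1.8,0,255).astype('uint8'),(400,400),interpolation=cv2.INTER_CUBIC)
cv2.imwrite(f"pics/{t}w.png",np.hstack([f(a),f(b)]))
E
python3 st.py;python3 pic.py b4;python3 w.py b4
```

```text
12.425 [ 0.473  -0.1309  0.127 ] head 3.08 F [0.  0.3 0.6] gap -0.0001 j [-0.41  0.22 -0.35  1.01 -0.03 -0.35]
```

View pics/b4w.png

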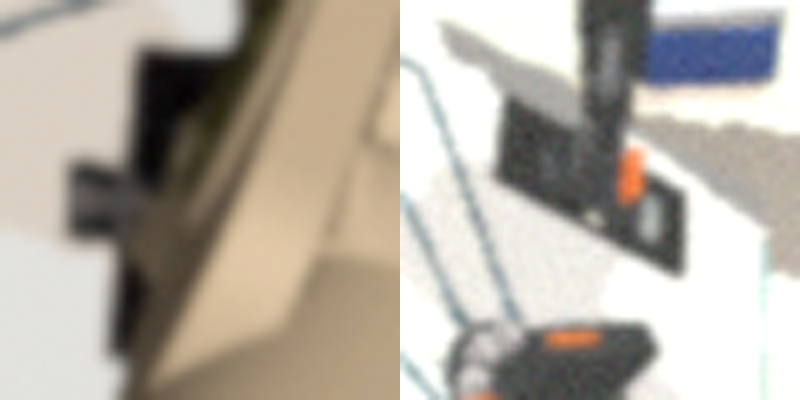

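>>> step_arm(series=[[[0.4,0,0],0,255],[[0.8,0,0],0,255],[[0.8,0,0],0,255],[[0.8,0,0],0,255]])

```text
clock: 13.02
tcp_pos: [0.4807, -0.1307, 0.1269]
orientation: [-0.007, 0.031, 0.999, -0.015]
wrist_force: [-0.0, -0.3, -0.6]
finger_gap: -0.0002
```

```bash
python3 st.py;python3 pic.py b5;python3 w.py b5; python3 - <<'E'
from h import *
import pickle,pin
for t in("","_b4","_b5"): print(pin.blob("side",pickle.load(open(f"side{t}.pkl","rb"))["frame"],(150,188,265,305)))
for th in(-.8,-.4,-.3,-.2,-.1,0,.1,.2): print(th,np.round(proj("side",W(-.02+.048*np.sin(th),-.14,-.02+.048*np.cos(th))),1))
E
```

```text
13.025 [ 0.4807 -0.1307  0.1269] head 3.08 F [-0.  -0.3 -0.6] gap -0.0002 j [-0.41  0.23 -0.33  1.01 -0.03 -0.34]
[(np.int32(33), array([287.1, 175.5]))]
[(np.int32(24), array([284.3, 171.4]))]
[(np.int32(22), array([283.1, 170.4]))]
-0.8 [288.6 175.1]
-0.4 [286.7 171.3]
-0.3 [285.9 170.5]
-0.2 [285.  169.7]
-0.1 [284.1 169. ]
0 [283.  168.3]
0.1 [281.9 167.8]
0.2 [280.7 167.3]
```

View pics/b5w.png

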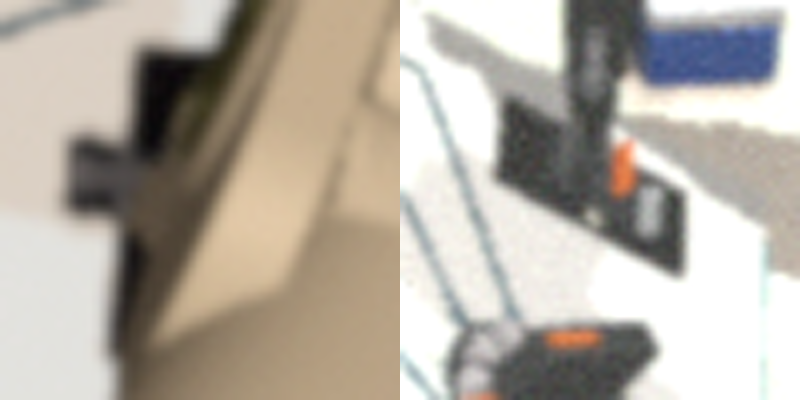

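>>> step_arm(series=[[[0.3,0,0],0,255],[[0.5,0,0],0,255],[[0.5,0,0],0,255],[[0.5,0,0],0,255]])

```text
clock: 13.62
tcp_pos: [0.4857, -0.1307, 0.1269]
orientation: [-0.007, 0.031, 0.999, -0.015]
wrist_force: [-0.5, 1.0, -0.7]
finger_gap: 0.0001
```

>>> step_arm(series=[[[-0.3,0,0],0,255],[[-0.4,0,2],0,255],[[-2,0,7],0,255],[[-5,0,11],0,255],[[-9,-2,12],0,255]])

```text
clock: 14.25
tcp_pos: [0.3966, -0.1511, 0.2499]
orientation: [-0.004, 0.03, 0.999, -0.016]
wrist_force: [0.0, -1.4, -0.7]
finger_gap: 0.0001
```

```bash
python3 st.py;python3 pic.py b6;python3 w.py b6; python3 -c "
import pin,pickle
for n,b in dict(side=(150,188,265,305),top=(205,245,290,330)).items():
  for t in('','_b6'): print(n,t,pin.blob(n,pickle.load(open(f'{n}{t}.pkl','rb'))['frame'],b))"
```

```text
14.25 [ 0.3966 -0.1511  0.2499] head 3.082 F [ 0.  -1.4 -0.7] gap 0.0001 j [-0.53  0.01 -0.27  1.28 -0.03 -0.47]
side  [(np.int32(33), array([287.1, 175.5]))]
side _b6 [(np.int32(19), array([282., 170.]))]
top  [(np.int32(70), array([311. , 232.4]))]
top _b6 [(np.int32(63), array([312.9, 225.6]))]
```

View pics/b6w.png

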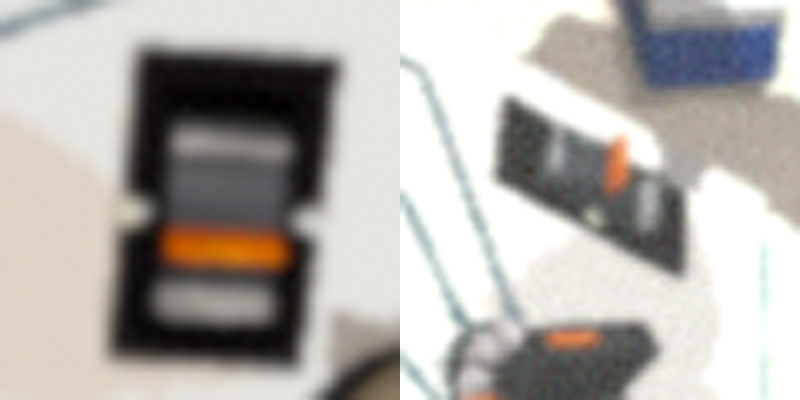

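```bash
python3 - <<'E'
from h import *
for th in(-.2,-.15,-.1,-.05,0,.05,.1,.15):
    g=lambda n,t,r=.048:np.array(proj(n,W(-.02+r*np.sin(t),-.14,-.02+r*np.cos(t))))
    print(th,"top orange, prev, next",*[np.round(g("top",th+k*np.pi/4,.05),1)for k in(0,-1,1)],"side",np.round(g("side",th),1))
E
```

```text
-0.2 top orange, prev, next [312.1 229.7] [310.2 235.8] [313.3 216.3] side [285.  169.7]
-0.15 top orange, prev, next [312.2 229. ] [310.3 235.8] [313.4 215.4] side [284.6 169.3]
-0.1 top orange, prev, next [312.3 228.3] [310.5 235.6] [313.4 214.5] side [284.1 169. ]
-0.05 top orange, prev, next [312.4 227.5] [310.6 235.5] [313.4 213.6] side [283.6 168.6]
0 top orange, prev, next [312.5 226.7] [310.7 235.3] [313.4 212.7] side [283.  168.3]
0.05 top orange, prev, next [312.6 225.9] [310.8 235. ] [313.4 211.9] side [282.5 168. ]
0.1 top orange, prev, next [312.7 225.1] [310.9 234.7] [313.4 211. ] side [281.9 167.8]
0.15 top orange, prev, next [312.8 224.2] [311.  234.4] [313.4 210.2] side [281.3 167.5]
```

```bash
python3 pin.py _b6; python3 -c "
import pickle,cv2,numpy as np
a=pickle.load(open('top.pkl','rb'))['frame'];b=pickle.load(open('top_b6.pkl','rb'))['frame']
cv2.imwrite('pics/full.png',np.vstack([a[50:300],b[50:300]])[:,:,::-1])"
```

```text
_b6 side [(np.int32(16), array([275.5, 195.5])), (np.int32(13), array([261.2, 205.7]))]
_b6 top [(np.int32(31), array([234.6, 197.9])), (np.int32(44), array([238. , 214.2]))]
```

View pics/full.png

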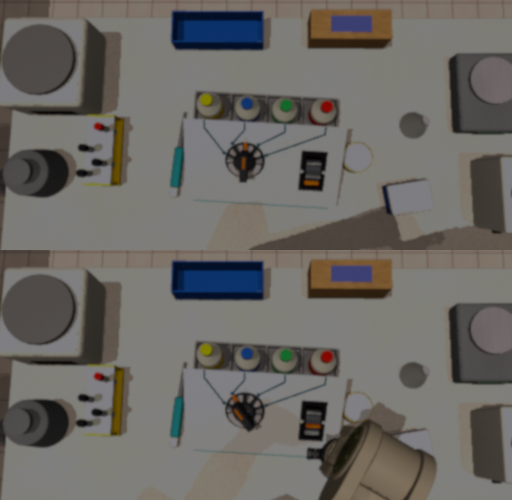

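The picture shows the bottles, pipette, dishes (357,407), flask and rack unmoved. The knob points at the bay 2 line (234,198), and the orange ridge lies at (313,226) between the marks. I'm handing in.

```bash
python3 st.py; python3 -c "
from workcell import env
print(env.hand_in())"
```

```text
14.35 [ 0.3938 -0.1516  0.249 ] head 3.077 F [-0.5  0.1  0.4] gap -0.0002 j [-0.53  0.01 -0.28  1.28 -0.03 -0.47]
the job is handed in; nothing more can be done
None
```

The console is set to the blue-capped bottle and the dose wheel stands at its marks. I handed the job in at 14.4 s, and no verdict came back.

- **Knob:** The blue-capped bottle stands in bay 2. I pulled the knob out about 17 mm, turned it left and let it drop into the +0.62 notch. After release, two-view triangulation put its angle at about 0.61 rad. Its stripe and pin were within about 1 mm of their starting height above the panel, so it is home.
- **Wheel:** I pushed the ridge ahead of the orange one up the slope with shut fingers. The top view and the contact geometry put the orange ridge at about 0.01 to 0.04 rad. The side view is coarser and spread from about -0.2 to +0.1 rad, and the -0.2 end lies outside the 0.15 rad limit. I trusted the top view.
- **Other things:** In the last top picture the bottles, pipette, dish stack, flask and tube rack were where they started. The arm partly hid the tip box in that picture, so I could not fully check it, but the hand went nowhere near it. The gripper was about 25 cm above the bench and touching nothing.

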